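# Slide the glue pot under the drying rack to the guarded ring

### The arm

A 6-joint arm with a two-finger parallel gripper is mounted at the origin on the work surface. World frame = base frame: x ahead of the robot, y to its left, z up, the work surface at z = 0. Lengths are in m, angles in rad, forces in N, time in s.
With the tool pointing down it reaches from about 0.275 to 0.725 m from the base axis. Payload 5.6 kg.
Tool frame: the origin (TCP) lies between the finger pads; the fingertips stand bot.tcp_to_tips ahead of it and the grasp point (between the pads) lies 11 mm behind it (bot.tcp_to_tips is the distance from the TCP to the fingertips, in m); z points along the fingers, y is the line along which they close (so a half turn about z gives the same grasp; the last joint's range is limited). The gripper opens to 85 mm and grips with 20 to 120 N. Pads are 22 mm wide; open, the fingers measure 114 mm over their backs; the gripper's body (76 mm by 85 mm) begins 54 mm behind the grasp point. The pads swing forward as they close: fully open they stand 13 mm farther back than shut.
Start: joints at [1.452, 0.255, 0.108, 0, -1.424, -0.285], TCP at [0.216, 0.506, 0.239] pointing down, gripper open.
Joint ranges: [-2.95, 2.95], [-1.21, 1.97], [-1.09, 1.5], [-2.87, 1.71], [-2.94, -0.07], [-3.05, 3.05]. Speed limits (rad/s): [2.57, 2.57, 3.14, 3.14, 3.14, 3.14].

### API

Orientations are given as a rotation vector (axis times angle).
In Python, from workcell import bot gives the robot as it stands.
- The arm moves only by the tool jog_arm, never from a script. Its argument "rows" is text: rows parted by semicolons, each of 6 numbers parted by spaces: the shift along the tool's x, y, z in cm, then the turn, a rotation vector about the tool's x, y, z in rad. In form: dx dy dz wx wy wz; .... A call has 1 to 12 rows; each row shifts and turns the commanded pose from where the row before left it, along the tool's axes as they then stand; what a row does not reach is not made up. A row lasts 1/10 s, in which the tool goes at most 50 mm and 8.59 degrees, less where a joint would pass 70% of its speed; a pose out of reach is approached as far as the arm can. A call is refused whole if a number of a shift passes 5 or a number of a turn 0.15, either way. A call with a gripper value outside its range is refused whole. "fingers" is the finger opening in cm, from 0 to 8.54, set as the call begins (left out, the last holds). The fingers move at their own pace and stop on an object; "squeeze" is the grip in N (left out, the last holds). Time passes only in rows, so rows that do not move let the fingers close. It gives the time, the measured TCP pose, the force, the opening and the grip force at its end, in the units of the state.
- bot.observe(): the state, without advancing time (a new reading comes with each control period).
- bot.capture(name): name is "side" or "top" or "wrist"; returns a dict with "image" (384x512x3 uint8, red, green, blue), "intrinsics" (3x3 intrinsics, pixels), "k1" (the pictures are not rectified: a ray, as slopes to the right and down, at radius r is drawn at 1 + k1 r^2 times it, then the intrinsics apply), "eye" and "rotation" of the camera in the world; the wrist camera has in their place "tool_from_camera" (4x4, takes a point from camera to tool coordinates, whose origin is the TCP and whose axes are the flange's). Camera axes: x right, y down, z forward; pixel columns grow to the right and rows downward; lengths in m; the calibration is good to about 2 mm. A picture is of the moment at which its call begins: read the wrist's pose just before it. There is no depth.
- bot.close_job(): hands the job in; it is judged then, once.
The state is a dict: "clock": time; "joint_positions": joint angles; "qvel": joint speeds; "tau": joint torques, N m; "eef_pos": TCP position; "tcp_rot": TCP orientation; "wrist_force": force on the tool from outside, world axes, zero at the start; "ft_torque": the same for the moment, N m; "finger_gap": opening from 0.0 (shut) to 1.0 (fully open); "gripper_force": force on a finger pad.
Only numpy, scipy, OpenCV 4.12 (cv2) and the standard library are available. Lean on these libraries where they do the work, as an engineer would, in place of code of your own. Each camera call takes 0.05 s, during which the arm holds its last target. There are 200 camera calls.

### The job

The glue pot stands on the wrong ring of the bench hob, under the wire drying rack. Take it by its handle and slide it sideways, without lifting or tipping it, to the other ring, the one with the two-post pot guard behind it, then push it back gently until it bears on the guard, nestled against both posts. Leave it there, let go, with the handle pointing straight out at the hob's front edge, and do not bump the rack or disturb the tumbler, bottle, jar and brush.

Things in the scene. Friction and masses are not known exactly. Their poses are not given: they have to be found in the camera images.
- pot: Loose open aluminium glue pot, 110 mm outside diameter, 75 mm high, about 0.5 kg; slides on the hob with dry friction, 2 to 6 N, far more if the grip presses it down. Origin at the centre of its underside, z up. A flat wooden bar handle runs along the pot's -x to 130 mm from its axis: 20 mm wide (y), 16 mm high, mid-height 55 mm above the underside.
- pot_grip (a point): A good grip point on the pot handle: 115 mm from the pot's axis along its -x, at the handle's mid-height, 55 mm above the hob top; axes as the pot.
- hob: Fixed dark steel two-ring bench hob, 310 mm (x) by 540 mm (y), 50 mm high, top flat. Origin under its centre at bench level; its -x side is the front edge, facing the robot, with two small knobs (not used). Ring marks 152 mm across are printed 120 mm to either side (+y, -y) of its centre. Only the pot and the guard stand on it.
- rack: Fixed open wire rack over the hob; origin (bench level) and axes as the hob. Five 8 mm bars along y at x = -114, -54, 6, 66, 126 mm, axes 225 mm above the bench; 10 mm legs at y = +-305 mm. The front bar is about above the handle's grip point: the gripper must come in below it from the front, leaning back to the robot by about 30 degrees. Wood parts lie on top.
- guard: Fixed steel pot guard at the pot's proper ring, left or right; it counts, not the mark (up to 10 mm off). Axes as hob; origin on the hob top, where the pot's centre is when it touches both posts. Rigid posts, 14 mm diameter, 55 mm high, at x +48.9, y +-38.2 mm, joined behind by a rod. Open in front: slide the pot across at least 15 mm before the origin, then push back (+x).
- tumbler: Bystander: yellow mug-shaped tumbler, 84 mm diameter, 150 mm high, upright on the bench, origin under its centre.
- glue_bottle: Bystander: white glue bottle, 60 mm diameter, 170 mm high, upright on the bench, origin under its centre.
- varnish_jar: Bystander: amber jar, 72 mm diameter, 85 mm high, upright on the bench, origin under its centre.
- brush: Bystander: brush lying on the bench along its x, origin under its centre.
There are look-alikes about, which are no part of the job. Of the things like the pot, leave any that is blue; of the rest the smaller one is meant.

How it is judged:
On the way, in this order (a step that is already met when the one before it is completed fails the run):
1. the pot is on the guarded ring's side, in front of the guard, still flat on the hob (horizontal distance between pot and guard below 0.06 m and height (world z) of pot below 0.056 m), for 0.1 s.
2. the pot is pushed up against the guard so that it bears on it with at least 1.5 N (contact force between pot and guard above 1.5 N), for 0.1 s.
At the end, for the whole second after the job is handed in: The pot stands flat on the hob, at rest and released, its centre within 4 mm of the guard's origin (nestled against both posts), its handle pointing to the hob's front within 0.2 rad (horizontal distance between pot and guard below 0.004 m and height (world z) of pot below 0.053 m and angle between pot's own z axis and vertical below 0.05 rad and angle between the x axis of pot and the x axis of hob, either way round below 0.2 rad and x of pot_grip in the frame of guard below 0 m and linear speed of pot below 0.01 m/s and contact force between the fingers and pot below 0.1 N); the robot touches nothing.
It fails at once if the pot is lifted more than 8 mm or tipped more than 0.12 rad (height (world z) of pot above 0.058 m or angle between pot's own z axis and vertical above 0.12 rad).
It fails at once if the pot is rammed against the guard (over 30 N) (contact force between pot and guard above 30 N).
It fails at once if the robot or the pot bumps the rack (over 5 N) (contact force between any of the arm, the fingers, pot and rack above 5 N).
It fails at once if a bystander is moved more than 20 mm (distance of any of tumbler, glue_bottle, varnish_jar, brush from where it was at the start of the episode above 0.02 m).
It also fails if it takes over 53 s, if anything falls off the work surface, if the arm or the gripper's body presses on something with over 40 N, if the wrist force passes 120 N, or if a joint passes its speed limit or range.

## Working session

There is one attempt and no reset: what is moved stays moved. The work goes in short steps, Python scripts to look and compute and a tool call to move; the robot and the scene stay as the last step left them, time stands still between calls to the robot, and variables do not carry over. Pictures are saved under pics/ and viewed, at most 10 in all, crops included, and the job is handed in when it is done.

Besides the shell and the picture viewer there is one more tool, called as name(argument=value, ...) on one line, values as JSON. jog_arm: Moves the arm, as the interface text tells. Its arguments: {"type":"object","properties":{"rows":{"type":"string"},"fingers":{"type":"number"},"squeeze":{"type":"number"}},"required":["rows"]}

```bash
ls; mkdir -p pics; cat > h.py <<'E'
import numpy as np, cv2
from workcell import bot
from scipy.spatial.transform import Rotation as R
def ray(c,u,v):
    K=np.array(c['intrinsics']); d=np.array([(u-K[0,2])/K[0,0],(v-K[1,2])/K[1,1]])
    s=d.copy()
    for _ in range(30): s=d/(1+c['k1']*(s@s))
    return np.array(c['eye']),np.array(c['rotation'])@np.array([s[0],s[1],1])
def onz(c,u,v,z):
    e,d=ray(c,u,v); return e+d*(z-e[2])/d[2]
def proj(c,p):
    q=np.array(c['rotation']).T@(np.array(p)-np.array(c['eye'])); s=q[:2]/q[2]; s=s*(1+c['k1']*(s@s))
    K=np.array(c['intrinsics']); return K[0,0]*s[0]+K[0,2],K[1,1]*s[1]+K[1,2]
def save(n,im): cv2.imwrite('pics/'+n,im[...,::-1])
E
python3 - <<'E'
from h import *
import pickle
s=bot.observe(); print(s['clock'],s['eef_pos'],s['tcp_rot'],bot.tcp_to_tips)
D={}
for n in('top','side'):
    c=bot.capture(n); D[n]=c; save(n+'0.png',c['image']); print(n,c['eye'],c['rotation'],c['intrinsics'],c['k1'])
pickle.dump(D,open('d0.pkl','wb'))
E
```

```text
pics
0.0 [0.21586755 0.50532135 0.23837223] [ 3.07586056e+00 -6.29652727e-01 -4.74513920e-04] 0.008
top [0.3505217  0.01525553 1.37652652] [-2.1923765   2.14184694 -0.17650212] [[354.93133238   0.         257.04224743]
 [  0.         354.93133238 192.63011219]
 [  0.           0.           1.        ]] 0.006008664050698572
side [-0.46495262 -0.9806678   0.99397485] [-2.00726015  0.85814004 -0.43951135] [[498.85837178   0.         248.62336227]
 [  0.         498.85837178 198.38683985]
 [  0.           0.           1.        ]] -0.09067533405460478
```

View pics/top0.png

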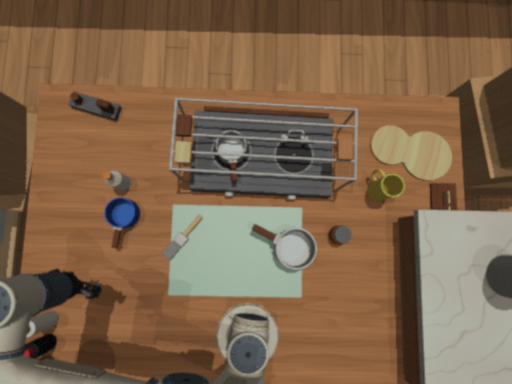

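View pics/side0.png

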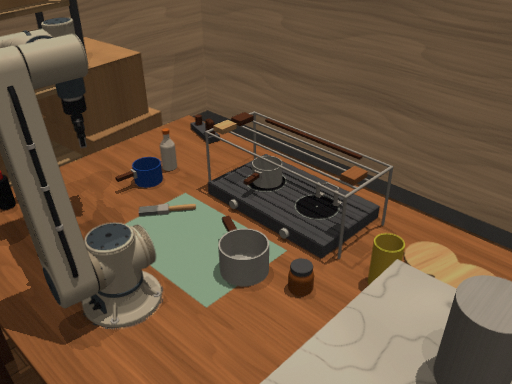

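The top view shows three pot-like things: a grey pot on the hob under the rack (232,148), a larger grey pot on the mat (295,249), and a blue pan (122,212). The blue one is excluded, and the smaller of the other two is the one on the hob's left ring, so that is the pot meant. The guard shows behind the right ring at about (295,133). I'll confirm this in an enlarged crop.

```bash
sed -i "s/np.array(c\['rotation'\])/R.from_rotvec(c['rotation']).as_matrix()/" h.py
python3 - <<'E'
from h import *
import pickle
D=pickle.load(open('d0.pkl','rb'))
t=D['top']['image'][90:205,165:365]; s=D['side']['image'][110:250,195:395]
a=cv2.resize(t,None,fx=4,fy=4,interpolation=cv2.INTER_CUBIC)
save('crop_top.png',a); save('crop_side.png',cv2.resize(s,None,fx=4,fy=4,interpolation=cv2.INTER_CUBIC))
c=D['top']
print(onz(c,248,335,0.0))
for n,u,v,z in [('hobTL',195,110,.05),('hobTR',333,115,.05),('hobBR',331,195,.05),('hobBL',192,190,.05),('pot rim',232,148,.125),('guard',295,133,.105)]: print(n,onz(c,u,v,z).round(3))
E
```

```text
[ 0.00013565 -0.0028623   0.        ]
hobTL [0.843 0.223 0.05 ]
hobTR [ 0.841 -0.314  0.05 ]
hobBR [ 0.525 -0.304  0.05 ]
hobBL [0.531 0.221 0.05 ]
pot rim [0.677 0.072 0.125]
guard [ 0.746 -0.158  0.105]
```

View pics/crop_top.png

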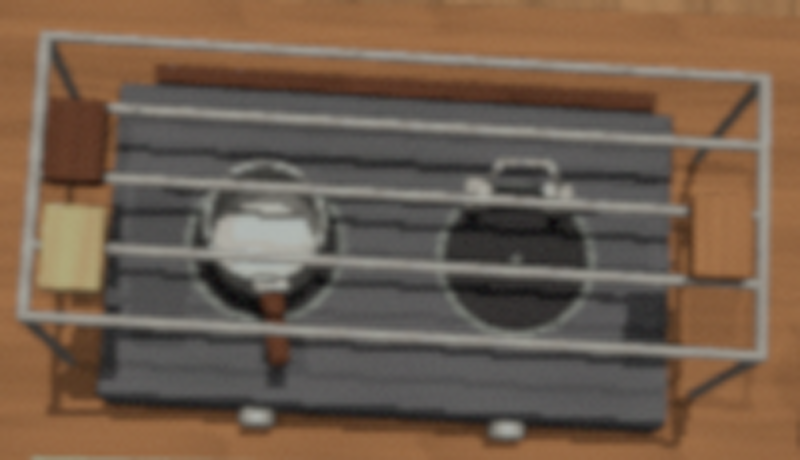

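View pics/crop_side.png

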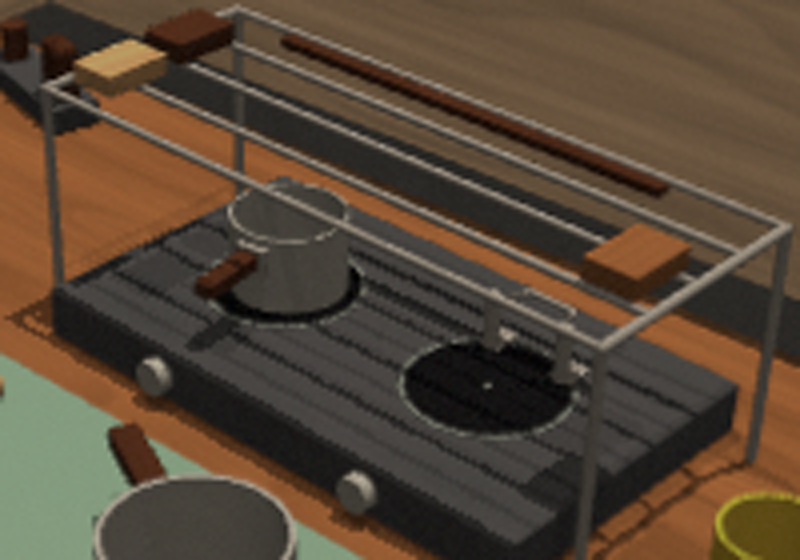

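The crops confirm it: the small grey pot stands on the left ring, with its handle pointing to the front (handle end at crop (277,365)). The two-post guard is at the right ring, with posts at about (478,187) and (566,192) in the top crop. Next I'll turn these into positions.

```bash
cat >m.py <<'E'
from h import *
import pickle
D=pickle.load(open('d0.pkl','rb')); T=D['top'];S=D['side']
ct=lambda u,v:((u-1.5)/4+165,(v-1.5)/4+90)
cs=lambda u,v:((u-1.5)/4+195,(v-1.5)/4+110)
def rigid(loc,w):
    loc=np.array(loc);w=np.array(w)[:,:2]; a=loc-loc.mean(0);b=w-w.mean(0)
    th=np.arctan2((a[:,0]*b[:,1]-a[:,1]*b[:,0]).sum(),(a*b).sum()); M=np.array([[np.cos(th),-np.sin(th)],[np.sin(th),np.cos(th)]])
    t=w.mean(0)-M@loc.mean(0); return th,t,(w-loc@M.T-t)
L=[(.126,.305),(.126,-.305),(-.114,-.305),(-.114,.305)]
for nm,c,f,px in(('top',T,ct,[(43,38),(768,78),(762,355),(22,316)]),('side',S,cs,[(237,10),(787,228),(603,348),(45,88)])):
    th,t,r=rigid(L,[onz(c,*f(*p),.225) for p in px]); print(nm,'rack',th.round(4),t.round(4),r.round(3).tolist())
def tri(a,b):
    e1,d1=ray(T,*a);e2,d2=ray(S,*b); k=np.linalg.lstsq(np.c_[d1,-d2],e2-e1,rcond=None)[0]
    p,q=e1+k[0]*d1,e2+k[1]*d2; return (p+q)/2,np.linalg.norm(p-q)
for n,p in(('postL',(478,187)),('postR',(566,192))): print(n,onz(T,*ct(*p),.105).round(4))
for n,p in(('postL',(492,292)),('postR',(567,333))): print(n,'side',onz(S,*cs(*p),.105).round(4))
print('pot top',onz(T,*ct(267,228),.125).round(4),'side',onz(S,*cs(289,213),.125).round(4))
print('handle end top',onz(T,*ct(277,363),.113).round(4),'root',onz(T,*ct(270,293),.113).round(4), 'side end',onz(S,*cs(210,280),.113).round(4))
print('ring',onz(T,*ct(516,260),.05).round(4),'side',onz(S,*cs(489,386),.05).round(4))
print('bystanders bottle',onz(S,168,168,0).round(3),'tumbler',onz(T,392,187,.15).round(3),'jar',onz(T,341,235,.085).round(3),'bigpot',onz(T,295,248,.1).round(3))
E
python3 m.py
```

```text
top rack -0.0254 [ 0.6813 -0.0409] [[-0.001, 0.002], [-0.0, -0.003], [0.0, -0.0], [0.001, 0.001]]
side rack -0.0273 [ 0.6799 -0.0418] [[-0.001, -0.001], [-0.0, 0.0], [0.001, -0.0], [0.0, 0.001]]
postL [ 0.7323 -0.1179  0.105 ]
postR [ 0.73   -0.1997  0.105 ]
postL side [ 0.7262 -0.1239  0.105 ]
postR side [ 0.7166 -0.2093  0.105 ]
pot top [0.6823 0.0748 0.125 ] side [0.6847 0.0729 0.125 ]
handle end top [0.5611 0.0626 0.113 ] root [0.6252 0.0708 0.113 ] side end [0.5683 0.0579 0.113 ]
ring [ 0.6778 -0.161   0.05  ] side [ 0.6776 -0.1622  0.05  ]
bystanders bottle [0.55  0.492 0.   ] tumbler [ 0.546 -0.498  0.15 ] jar [ 0.375 -0.332  0.085] bigpot [ 0.325 -0.162  0.1  ]
```

```bash
cat >>h.py <<'E'
LEAN=np.deg2rad(35)
def tool(yaw,lean=LEAN):
    c,s=np.cos(lean),np.sin(lean)
    return R.from_euler('z',yaw)*R.from_matrix(np.array([[c,0,s],[0,-1,0],[s,0,-c]]).T)
def plan(g,rot,n,back=0.0,start=None):
    "rows taking the grasp point to g-back*z (TCP 11 mm ahead of the grasp point)"
    o=bot.observe(); p=np.array(o['eef_pos']); q=R.from_rotvec(o['tcp_rot']); p0,q0=p,q
    P=np.array(g)+rot.apply([0,0,.011-back]); w=(rot*q0.inv()).as_rotvec(); rows=[]
    for i in range(1,n+1):
        t=i/n; pt=p0+(P-p0)*t; qt=R.from_rotvec(w*t)*q0
        d=np.round(q.inv().apply(pt-p)*100,1 if n>3 else 2); e=np.round((q.inv()*qt).as_rotvec(),2 if n>3 else 3)
        rows.append(' '.join('%g'%x for x in [*d,*e])); p=p+q.apply(d/100); q=q*R.from_rotvec(e)
    print('; '.join(rows)); print('end err',(P-p).round(4),(rot*q.inv()).as_rotvec().round(3))
def st():
    o=bot.observe(); q=R.from_rotvec(o['tcp_rot']); g=np.array(o['eef_pos'])+q.apply([0,0,-.011])
    print('t',o['clock'],'grasp',g.round(4),'z',q.as_matrix()[:,2].round(3),'yaw',np.arctan2(*q.as_matrix()[[1,0],0]).round(3),'F',np.round(o['wrist_force'],1),'gap',o['finger_gap'],'gf',o['gripper_force'],'q',np.round(o['joint_positions'],2))
E
python3 - <<'E'
from h import *
g=np.array([.6835,.0738])-.115*np.array([np.cos(.11),np.sin(.11)])
plan([*g,.105],tool(.11),20,back=.15)
E
```

```text
2.2 1.5 0.1 0.01 0.03 -0.02; 2.1 1.6 0.1 0.01 0.03 -0.03; 2 1.7 0.2 0 0.03 -0.02; 2 1.7 0.3 0.01 0.03 -0.03; 2 1.7 0.3 0.01 0.03 -0.02; 1.9 1.8 0.3 0.01 0.03 -0.03; 1.9 1.9 0.4 0.01 0.03 -0.02; 1.8 1.9 0.4 0 0.03 -0.03; 1.7 1.9 0.5 0.01 0.03 -0.02; 1.7 2 0.5 0.01 0.03 -0.03; 1.6 2.1 0.5 0.01 0.03 -0.02; 1.5 2.1 0.6 0.01 0.03 -0.03; 1.5 2.1 0.6 0 0.03 -0.02; 1.4 2.1 0.6 0.01 0.03 -0.03; 1.3 2.3 0.6 0.01 0.03 -0.02; 1.3 2.2 0.7 0.01 0.03 -0.03; 1.1 2.3 0.6 0.01 0.03 -0.02; 1.1 2.3 0.7 0 0.03 -0.03; 1 2.3 0.7 0.01 0.03 -0.02; 1 2.4 0.8 0.01 0.03 -0.03
end err [-0.0006 -0.      0.0002] [ 0.001  0.003 -0.003]
```

jog_arm(rows="2.2 1.5 0.1 0.01 0.03 -0.02; 2.1 1.6 0.1 0.01 0.03 -0.03; 2 1.7 0.2 0 0.03 -0.02; 2 1.7 0.3 0.01 0.03 -0.03; 2 1.7 0.3 0.01 0.03 -0.02; 1.9 1.8 0.3 0.01 0.03 -0.03; 1.9 1.9 0.4 0.01 0.03 -0.02; 1.8 1.9 0.4 0 0.03 -0.03; 1.7 1.9 0.5 0.01 0.03 -0.02; 1.7 2 0.5 0.01 0.03 -0.03", fingers=6, squeeze=30)

```text
clock: 1.1
eef_pos: [0.3537, 0.2784, 0.2288]
tcp_rot: [-3.079, 0.232, -0.482]
wrist_force: [-0.1, -0.5, 0.3]
finger_gap: 0.705
gripper_force: 0.0
```

jog_arm(rows="1.6 2.1 0.5 0.01 0.03 -0.02; 1.5 2.1 0.6 0.01 0.03 -0.03; 1.5 2.1 0.6 0 0.03 -0.02; 1.4 2.1 0.6 0.01 0.03 -0.03; 1.3 2.3 0.6 0.01 0.03 -0.02; 1.3 2.2 0.7 0.01 0.03 -0.03; 1.1 2.3 0.6 0.01 0.03 -0.02; 1.1 2.3 0.7 0 0.03 -0.03; 1 2.3 0.7 0.01 0.03 -0.02; 1 2.4 0.8 0.01 0.03 -0.03; 0 0 0 0 0 0; 0 0 0 0 0 0")

```text
clock: 2.3
eef_pos: [0.4906, 0.052, 0.2185]
tcp_rot: [-2.96, -0.164, -0.937]
wrist_force: [0.6, 0.3, 0.2]
finger_gap: 0.703
gripper_force: 0.0
```

```bash
python3 - <<'E'
from h import *
import pickle
st()
o=bot.observe(); c=bot.capture('wrist'); c['o']=o; pickle.dump(c,open('w1.pkl','wb')); save('w1.png',c['image'])
print(c['tool_from_camera'],c['intrinsics'][0],c['k1'])
g=np.array([.6835,.0738])-.115*np.array([np.cos(.11),np.sin(.11)])
# predicted handle pixels
A=R.from_rotvec(o['tcp_rot']).as_matrix(); M=np.array(c['tool_from_camera']); c['eye']=np.array(o['eef_pos'])+A@M[:3,3]; c['rotation']=R.from_matrix(A@M[:3,:3]).as_rotvec()
print('grip px',proj(c,[*g,.105]),'pot',proj(c,[.6835,.0738,.125]))
E
```

```text
t 2.3 grasp [0.4843 0.0513 0.2275] z [ 0.572  0.063 -0.818] yaw 0.111 F [0.6 0.3 0.2] gap 0.7026028139437328 gf 0.0 q [ 0.57 -0.24 -0.81  0.55 -0.51  0.69]
[[-1.12020531e-04 -9.62781311e-01 -2.70281585e-01  6.88936337e-02]
 [ 9.99999681e-01  1.05855300e-04 -7.91530058e-04 -7.87458625e-04]
 [ 7.90681085e-04 -2.70281588e-01  9.62780992e-01 -1.34521075e-01]
 [ 0.00000000e+00  0.00000000e+00  0.00000000e+00  1.00000000e+00]] [296.48018063   0.         255.62560329] -0.06652956061949392
grip px (np.float64(256.1050701172482), np.float64(189.1240159231551)) pot (np.float64(256.13644709404383), np.float64(77.5391829978908))
```

View pics/w1.png

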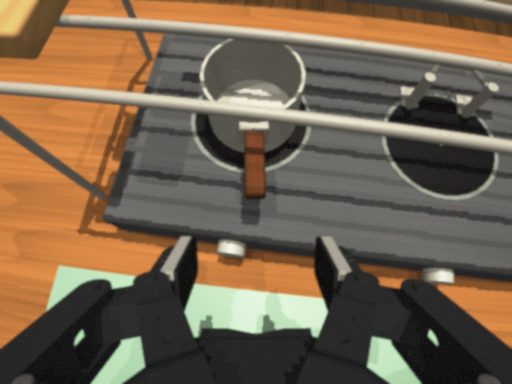

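The wrist view shows the handle centred, from its root at (254,130) to its end at (256,193). The rack's front bar crosses the pot at row 110. The guard post tops are at (430,76) and (490,88), with bases at (412,103) and (466,112). I'll refine the positions and lean a little more, for clearance from the bar.

```bash
python3 - <<'E'
from h import *
import pickle
c=pickle.load(open('w1.pkl','rb')); o=c['o']
A=R.from_rotvec(o['tcp_rot']).as_matrix(); M=np.array(c['tool_from_camera']); c['eye']=np.array(o['eef_pos'])+A@M[:3,3]; c['rotation']=R.from_matrix(A@M[:3,:3]).as_rotvec()
hsv=cv2.cvtColor(c['image'],cv2.COLOR_RGB2HSV); m=((hsv[...,0]<9)&(hsv[...,1]>120)).astype(np.uint8); m[:125]=0;m[205:]=0;m[:,:235]=0;m[:,275:]=0
for r in (135,145,155,165,175,185,188,190,192,194,196,198):
    x=np.flatnonzero(m[r]); 
    if len(x): print(r,x.min(),x.max(),c['image'][r,255],onz(c,x.mean(),r,.113)[:2].round(4))
for n,p in(('L',(430,76)),('R',(490,88))): print('post',n,onz(c,*p,.105).round(4))
for n,p in(('L',(412,103)),('R',(466,112))): print('base',n,onz(c,*p,.05).round(4))
print('ring',onz(c,442,144,.05).round(4))
for p in((100,98),(300,113),(480,138)): print('bar',onz(c,*p,.225).round(4))
E
```

```text
post L [ 0.7296 -0.1219  0.105 ]
post R [ 0.7238 -0.1938  0.105 ]
base L [ 0.7339 -0.1277  0.05  ]
base R [ 0.7301 -0.2015  0.05  ]
ring [ 0.6762 -0.1616  0.05  ]
bar [0.5716 0.1556 0.225 ]
bar [0.5729 0.0364 0.225 ]
bar [ 0.5696 -0.0688  0.225 ]
```

```bash
python3 - <<'E'
from h import *
import pickle
c=pickle.load(open('w1.pkl','rb')); o=c['o']
A=R.from_rotvec(o['tcp_rot']).as_matrix(); M=np.array(c['tool_from_camera']); c['eye']=np.array(o['eef_pos'])+A@M[:3,3]; c['rotation']=R.from_matrix(A@M[:3,:3]).as_rotvec()
u=np.array([np.cos(.11),np.sin(.11)]);P=np.array([.6835,.0738])
for d,z in((.130,.113),(.130,.097),(.055,.113)): print(d,z,proj(c,[*(P-d*u),z]))
print([tuple(c['image'][r,256]) for r in range(180,204,2)])
for r in(184,188,190,197): print(r,onz(c,256,r,.113)[:2],onz(c,256,r,.097)[:2])
for x,y in((252,42),(253,152)):pass
plan([*(P-.115*u),.105],tool(.11,np.deg2rad(42)),5,back=.12)
E
```

```text
0.13 0.113 (np.float64(256.1136026850402), np.float64(201.43655192916577))
0.13 0.097 (np.float64(256.0932378127905), np.float64(206.72890307487557))
0.055 0.113 (np.float64(256.1202599209708), np.float64(129.9155574629579))
[(np.uint8(130), np.uint8(74), np.uint8(45)), (np.uint8(131), np.uint8(76), np.uint8(47)), (np.uint8(130), np.uint8(74), np.uint8(42)), (np.uint8(126), np.uint8(73), np.uint8(43)), (np.uint8(115), np.uint8(65), np.uint8(38)), (np.uint8(113), np.uint8(63), np.uint8(38)), (np.uint8(103), np.uint8(60), np.uint8(35)), (np.uint8(79), np.uint8(47), np.uint8(30)), (np.uint8(51), np.uint8(31), np.uint8(21)), (np.uint8(48), np.uint8(36), np.uint8(27)), (np.uint8(56), np.uint8(57), np.uint8(52)), (np.uint8(53), np.uint8(54), np.uint8(52))]
184 [0.57120262 0.06150497] [0.57757999 0.06219706]
188 [0.56725578 0.06106813] [0.57338567 0.06173283]
190 [0.56529682 0.0608513 ] [0.57130388 0.06150241]
197 [0.5585146  0.06010062] [0.5640964  0.06070466]
-0.3 0 0.6 -0 0.02 0; -0.3 0 0.6 -0 0.03 0; -0.3 0 0.6 -0 0.02 0; -0.3 0 0.6 -0 0.03 0; -0.3 0 0.6 -0 0.02 0
end err [-0.0005 -0.0004 -0.    ] [ 0.     0.001 -0.002]
```

jog_arm(rows="-0.2 0 0.6 0 0.02 0; -0.2 0 0.6 0 0.03 0; -0.2 0 0.6 0 0.02 0; -0.2 0 0.6 0 0.03 0; -0.2 0 0.6 0 0.02 0; 0 0 0 0 0 0; 0 0 0 0 0 0", fingers=6)

```text
clock: 3.05
eef_pos: [0.5039, 0.0504, 0.2]
tcp_rot: [-2.9, -0.156, -1.107]
wrist_force: [1.2, 0.0, -0.4]
finger_gap: 0.703
gripper_force: 0.0
```

```bash
python3 - <<'E'
from h import *
st(); plan([.575,.0612,.105],tool(.11,np.deg2rad(42)),8,back=.0)
E
```

```text
t 3.05 grasp [0.4966 0.0497 0.2083] z [ 0.663  0.067 -0.746] yaw 0.11 F [ 1.2  0.  -0.4] gap 0.7028568694696571 gf 0.0 q [ 0.24 -0.22 -1.04  1.32 -0.1   0.15]
-0.1 -0 1.6 0 0 -0; -0.1 -0.1 1.6 0 0 -0; -0.2 -0 1.7 0 0 -0; -0.1 -0.1 1.6 0 0 -0; -0.1 -0 1.6 0 0 -0; -0.1 -0.1 1.6 0 0 -0; -0.1 -0 1.7 0.01 0 -0; -0.2 -0.1 1.6 -0 0 -0
end err [ 0.0001 -0.0004  0.0004] [-0.003 -0.004 -0.002]
```

Joints 3 and 5 are close to their limits at this lean, so I'll go back to about 36° while moving forward and watch the joints.

```bash
python3 - <<'E'
from h import *
plan([.572,.0612,.105],tool(.11,np.deg2rad(36)),6,back=.08)
E
```

```text
-0.1 -0.1 0.8 0 -0.02 -0; -0.1 -0 0.8 0 -0.01 -0; -0 -0.1 0.8 0 -0.02 -0; -0.1 -0 0.8 0 -0.02 -0; 0 -0.1 0.8 0 -0.01 -0; -0 -0.1 0.8 0.01 -0.02 -0
end err [ 0.0002 -0.0004 -0.0002] [-0.004  0.    -0.002]
```

jog_arm(rows="-0.1 -0.1 0.8 0 -0.02 0; -0.1 0 0.8 0 -0.02 0; 0 -0.1 0.8 0 -0.02 0; -0.1 0 0.8 0 -0.02 0; 0 -0.1 0.8 0 -0.01 0; 0 -0.1 0.8 0 -0.02 0; 0 0 0 0 0 0; 0 0 0 0 0 0")

```text
clock: 3.85
eef_pos: [0.5309, 0.059, 0.1605]
tcp_rot: [-2.96, -0.164, -0.947]
wrist_force: [0.5, 0.8, -0.7]
finger_gap: 0.703
gripper_force: 0.0
```

```bash
python3 - <<'E'
from h import *
st(); plan([.572,.0612,.105],tool(.11,np.deg2rad(36)),6,back=.0)
E
```

```text
t 3.85 grasp [0.5246 0.0583 0.1694] z [ 0.577  0.06  -0.814] yaw 0.112 F [ 0.5  0.8 -0.7] gap 0.7028569684626351 gf 0.0 q [ 0.39 -0.08 -0.93  0.94 -0.21  0.41]
0 0 1.3 0 0 0; 0 0.1 1.4 0 0 0; 0.1 -0 1.3 0 0 0; -0 0 1.3 0 0.01 0; 0 0.1 1.4 0 -0 0; 0 -0 1.3 0 -0 0
end err [0.0001 0.     0.    ] [0.004 0.001 0.001]
```

```bash
cat >kin.py <<'E'
from h import *
from scipy.optimize import least_squares as LS
import itertools
rx=lambda a:R.from_euler('x',a).as_matrix();ry=lambda a:R.from_euler('y',a).as_matrix();rz=lambda a:R.from_euler('z',a).as_matrix()
B=np.array([[0,0,1.],[0,1,0],[-1,0,0]])  # tool z along last x
def fk(q,k,s4,s6):
    h,d1,a,L1,L2,e,d,L3,c,l5=k
    A=rz(q[0]);p=A@[0,d1,h];A=A@ry(q[1]);p=p+A@[a,0,L1];A=A@ry(-q[2]);p=p+A@[L2,0,e]
    A=A@rx(s4*q[3]);p=p+A@[0,d,0];A=A@ry(-q[4]);p=p+A@[L3,0,l5];A=A@rx(s6*q[5]+c)@B
    return p,A
def res(q,p,M,k,s4,s6):
    P,A=fk(q,k,s4,s6); return np.r_[P-p,.1*R.from_matrix(A@M.T).as_rotvec()]
E
cat >fit.py <<'E'
from kin import *
import pickle
o=bot.observe()
def rot(z,yaw): 
    z=np.array(z)/np.linalg.norm(z); return None
S=[([1.452,.255,.108,0,-1.424,-.285],[.21586755,.50532135,.23837223],[3.07586,-.62965,-.00047]),
([.57,-.24,-.81,.55,-.51,.69],[.4906,.052,.2185],[-2.96,-.164,-.937]),
([.24,-.22,-1.04,1.32,-.1,.15],[.5039,.0504,.2],[-2.9,-.156,-1.107]),
(o['joint_positions'],o['eef_pos'],o['tcp_rot'])]
w=pickle.load(open('w1.pkl','rb'))['o']; S[1]=(w['joint_positions'],w['eef_pos'],w['tcp_rot'])
best=None
for s4,s6,c,d in itertools.product((1,-1),(1,-1),(0,np.pi/2,np.pi,-np.pi/2),(.15,-.15)):
    f=LS(lambda k:np.concatenate([res(q,np.array(p),R.from_rotvec(r).as_matrix(),k,s4,s6) for q,p,r in S]+[.001*k]),[.3,0,0,.35,.35,0,d,.2,c,0])
    if best is None or f.cost<best[0]: best=(f.cost,f.x,s4,s6)
print(best[0],best[1].round(3),best[2:])
for q,p,r in S: print(res(q,np.array(p),R.from_rotvec(r).as_matrix(),*best[1:]).round(4))
pickle.dump(best,open('kin.pkl','wb'))
E
python3 fit.py
```

```text
2.591402742376244e-06 [ 0.145 -0.003 -0.004  0.526  0.398  0.002 -0.151  0.361 -1.572  0.004] (-1, -1)
[ 0.0001 -0.      0.0001  0.0002 -0.0001  0.0001]
[ 0.0002 -0.0003 -0.0003 -0.0001 -0.      0.0001]
[ 0.0001 -0.0005  0.0004 -0.     -0.0002 -0.0005]
[-0.0003  0.0009 -0.0002 -0.0001 -0.      0.0001]
```

```bash
cat >path.py <<'E'
from kin import *
import pickle
_,k,s4,s6=pickle.load(open('kin.pkl','rb'))
lo=np.array([-2.95,-1.21,-1.09,-2.87,-2.94,-3.05]);hi=np.array([2.95,1.97,1.5,1.71,-.07,3.05])
def ik(q0,p,M): f=LS(lambda q:np.r_[res(q,p,M,k,s4,s6),1e-5*(q-q0)],q0,bounds=(lo-.4,hi+.4)); return f.x,np.abs(f.fun).max()
W=[(.572,.0612,.105,.11),(.552,.0612,.105,.11),(.545,-.05,.105,.04),(.54,-.157,.105,-.026),(.562,-.157,.105,-.026)]
if __name__=='__main__':
  for lean in (26,30,33,36,40):
    q=np.array(bot.observe()['joint_positions']); p0=np.array([.5246,.0583,.1694,.11])
    print('lean',lean)
    for w in W:
        for t in np.linspace(.1,1,10):
            v=p0+(np.array(w)-p0)*t; r=tool(v[3],np.deg2rad(lean)); q,e=ik(np.clip(q,lo-.39,hi+.39),v[:3]+r.apply([0,0,.011]),r.as_matrix())
        p0=np.array(w); print(q.round(2),'e',round(e,4),'margin',np.minimum(q-lo,hi-q).min().round(2))
E
python3 path.py
```

```text
lean 26
[ 0.44  0.15 -0.67  0.44 -0.34  0.86] e 0.0 margin 0.27
[ 0.46  0.12 -0.73  0.48 -0.33  0.8 ] e 0.0 margin 0.26
[ 0.24  0.11 -0.68  0.26 -0.35  1.15] e 0.0 margin 0.28
[ 0.    0.14 -0.55  0.03 -0.42  1.51] e 0.0 margin 0.35
[ 0.    0.18 -0.5   0.03 -0.43  1.52] e 0.0 margin 0.36
lean 30
[ 0.33  0.13 -0.85  0.95 -0.13  0.44] e 0.0 margin 0.06
[ 0.31  0.09 -0.91  1.06 -0.11  0.35] e 0.0 margin 0.04
[ 0.21  0.08 -0.81  0.5  -0.18  0.92] e 0.0 margin 0.11
[ 0.    0.12 -0.62  0.05 -0.3   1.49] e 0.0 margin 0.23
[ 0.    0.16 -0.57  0.05 -0.31  1.5 ] e 0.0 margin 0.24
lean 33
[ 0.09  0.12 -0.91  1.61  0.01 -0.02] e 0.0036 margin -0.08
[ 0.09  0.09 -0.95  1.62  0.01 -0.03] e 0.0039 margin -0.08
[ 0.08  0.07 -0.93  0.94 -0.01  0.6 ] e 0.0018 margin -0.06
[-0.32  0.11 -0.95  1.34  0.16  0.48] e 0.0 margin -0.23
[-0.31  0.14 -0.91  1.36  0.16  0.45] e 0.0 margin -0.23
lean 36
[ 0.08  0.12 -0.91  1.64  0.01 -0.04] e 0.0085 margin -0.08
[ 0.08  0.08 -0.95  1.66  0.01 -0.07] e 0.0088 margin -0.08
[ 0.13  0.07 -0.9   0.67 -0.01  0.82] e 0.0043 margin -0.06
[-0.    0.1  -0.76  0.19 -0.08  1.36] e 0.0 margin 0.01
[ 0.    0.14 -0.71  0.17 -0.09  1.38] e 0.0 margin 0.02
lean 40
[-0.04  0.12 -0.88  2.11  0.03 -0.42] e 0.0134 margin -0.4
[-0.04  0.09 -0.92  2.11  0.02 -0.42] e 0.0136 margin -0.4
[ 0.19  0.07 -0.82  0.15  0.    1.31] e 0.0069 margin -0.07
[-0.01  0.1  -0.78  0.06  0.01  1.49] e 0.001 margin -0.08
[-0.01  0.14 -0.74  0.08  0.    1.47] e 0.001 margin -0.07
```

The fitted kinematics show that a lean of about 28° keeps every joint inside its range over the whole path, and still clears the bar by 10 mm or more.

```bash
sed -i 's/deg2rad(35)/deg2rad(28)/' h.py; sed -i 's/(26,30,33,36,40)/(28,)/' path.py; python3 path.py; python3 - <<'E'
from h import *
plan([.570,.0612,.105],tool(.11),4,back=.06)
E
```

```text
lean 28
[ 0.42  0.14 -0.75  0.6  -0.25  0.71] e 0.0 margin 0.18
[ 0.42  0.1  -0.81  0.66 -0.24  0.65] e 0.0 margin 0.17
[ 0.24  0.09 -0.74  0.34 -0.28  1.06] e 0.0 margin 0.21
[ 0.    0.13 -0.58  0.04 -0.36  1.51] e 0.0 margin 0.29
[ 0.    0.17 -0.54  0.04 -0.37  1.51] e 0.0 margin 0.3
0.2 0.1 0.5 0 -0.03 0; 0.1 0 0.5 0 -0.04 0; 0.2 0.1 0.4 0 -0.03 0; 0.2 0 0.5 0 -0.03 0
end err [-0.0001 -0.      0.    ] [0.004 0.001 0.001]
```

jog_arm(rows="0.2 0.1 0.5 0 -0.03 0; 0.1 0 0.5 0 -0.04 0; 0.2 0.1 0.4 0 -0.03 0; 0.2 0 0.5 0 -0.03 0; 0 0 0 0 0 0; 0 0 0 0 0 0")

```text
clock: 4.45
eef_pos: [0.5471, 0.0575, 0.1483]
tcp_rot: [-3.023, -0.164, -0.756]
wrist_force: [0.5, -0.4, 0.4]
finger_gap: 0.707
gripper_force: 0.0
```

```bash
python3 - <<'E'
from h import *
st(); plan([.570,.0612,.105],tool(.11),6)
c=bot.capture('wrist'); save('w2.png',c['image'])
E
```

```text
t 4.45 grasp [0.5419 0.057  0.158 ] z [ 0.468  0.046 -0.882] yaw 0.11 F [ 0.5 -0.4  0.4] gap 0.7069607995670664 gf 0.0 q [ 0.48  0.02 -0.68  0.42 -0.45  0.86]
0 -0 1 0 -0 -0; 0 -0.1 1 0 -0 -0; 0 0 1 0 -0 -0; 0 -0 1 0 -0 -0; 0 -0 1 0 -0 -0; 0 -0.1 1 0.01 -0 -0
end err [ 0.0002 -0.0005 -0.0001] [-0.004  0.    -0.002]
```

View pics/w2.png

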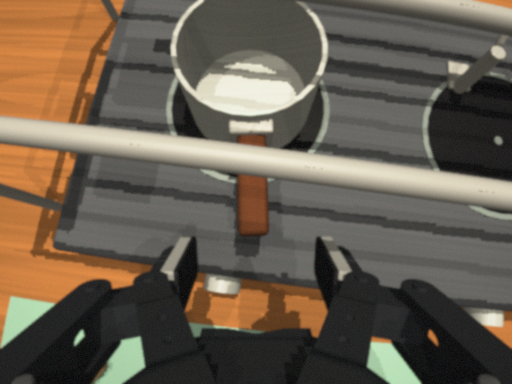

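The handle lies centred between the fingers (columns 238–269, end at row 235) and the bar is clear. I'll advance along the tool axis.

jog_arm(rows="0 0 1 0 0 0; 0 0 1 0 0 0; 0 -0.1 1 0 0 0; 0 0 1 0 0 0; 0 0 1 0 0 0; 0 0 1 0 0 0; 0 0 0 0 0 0; 0 0 0 0 0 0")

```text
clock: 5.3
eef_pos: [0.5745, 0.061, 0.0952]
tcp_rot: [-3.024, -0.165, -0.754]
wrist_force: [0.1, 0.6, 0.1]
finger_gap: 0.704
gripper_force: 0.0
```

```bash
python3 - <<'E'
from h import *
st(); o=bot.observe();c=bot.capture('wrist'); save('w3.png',c['image'])
A=R.from_rotvec(o['tcp_rot']).as_matrix(); M=np.array(c['tool_from_camera']); c['eye']=np.array(o['eef_pos'])+A@M[:3,3]; c['rotation']=R.from_matrix(A@M[:3,:3]).as_rotvec()
im=c['image'].astype(int); r=im[...,0]-im[...,2]; m=(r>35); 
for v in range(200,360,8):
    x=np.flatnonzero(m[v,215:300])+215
    if len(x): print(v,x.min(),x.max(),onz(c,x.mean(),v,.113)[:2].round(4))
E
```

```text
t 5.3 grasp [0.5693 0.0605 0.1049] z [ 0.467  0.046 -0.883] yaw 0.11 F [0.1 0.6 0.1] gap 0.7040879830535748 gf 0.0 q [ 0.42  0.14 -0.76  0.62 -0.26  0.69]
200 232 272 [0.5991 0.0663]
208 232 272 [0.5954 0.0659]
216 232 273 [0.5918 0.0652]
224 232 273 [0.5882 0.0648]
232 232 273 [0.5846 0.0644]
240 232 273 [0.581  0.0641]
248 232 274 [0.5775 0.0634]
256 232 274 [0.574  0.0631]
264 232 274 [0.5706 0.0627]
272 233 275 [0.5672 0.0619]
280 233 274 [0.5638 0.0617]
328 238 245 [0.5434 0.0646]
```

jog_arm(rows="0 -0.2 0 0 0 -0.02; 0 0 0 0 0 0", fingers=3.2)

```text
clock: 5.55
eef_pos: [0.5751, 0.0639, 0.096]
tcp_rot: [-3.025, -0.198, -0.758]
wrist_force: [0.1, -0.0, -0.7]
finger_gap: 0.385
gripper_force: 0.0
```

jog_arm(rows="0 0 0 0 0 0; 0 0 0 0 0 0; 0 0 0 0 0 0; 0 0 0 0 0 0; 0 0 0 0 0 0; 0 0 0 0 0 0; 0 0 0 0 0 0", fingers=0, squeeze=80)

```text
clock: 6.25
eef_pos: [0.5751, 0.0635, 0.0959]
tcp_rot: [-3.025, -0.195, -0.757]
wrist_force: [-4.0, -0.6, 6.1]
finger_gap: 0.213
gripper_force: 78.3
```

```bash
python3 - <<'E'
from h import *
st()
E
```

```text
t 6.25 grasp [0.5699 0.063  0.1056] z [ 0.468  0.047 -0.882] yaw 0.133 F [-4.  -0.6  6.1] gap 0.21287019765199106 gf 78.27635407447815 q [ 0.42  0.14 -0.76  0.63 -0.26  0.7 ]
```

jog_arm(rows="0 0 -0.05 0 0 0; 0 0 0 0 0 0")

```text
clock: 6.45
eef_pos: [0.5749, 0.0637, 0.0959]
tcp_rot: [-3.025, -0.196, -0.756]
wrist_force: [-1.7, 0.3, 2.4]
finger_gap: 0.216
gripper_force: 78.8
```

```bash
sed -i 's/1 if n>3 else 2)/2)/; s/2 if n>3 else 3)/3)/' h.py; cat >>h.py <<'E'
def way(dx,dy,dyaw,n):
    "world shift of grasp point + yaw about vertical, keeping z and lean"
    o=bot.observe(); q=R.from_rotvec(o['tcp_rot']); g=np.array(o['eef_pos'])+q.apply([0,0,-.011])
    plan(g+[dx,dy,0],R.from_euler('z',dyaw)*q,n)
E
python3 -c "
from h import *
way(-.03,0,0,5)"
```

```text
-0.52 -0.08 -0.28 0 0 0; -0.53 -0.07 -0.28 0 0 0; -0.52 -0.08 -0.28 0 0 0; -0.53 -0.07 -0.28 0 0 0; -0.52 -0.08 -0.28 0 0 0
end err [-0.0001 -0.      0.    ] [0. 0. 0.]
```

jog_arm(rows="-0.52 -0.08 -0.28 0 0 0; -0.53 -0.07 -0.28 0 0 0; -0.52 -0.08 -0.28 0 0 0; -0.53 -0.07 -0.28 0 0 0; -0.52 -0.08 -0.28 0 0 0; 0 0 0 0 0 0; 0 0 0 0 0 0")

```text
clock: 7.15
eef_pos: [0.5439, 0.0632, 0.0959]
tcp_rot: [-3.026, -0.197, -0.756]
wrist_force: [-9.2, 0.6, 9.8]
finger_gap: 0.219
gripper_force: 80.6
```

```bash
python3 -c "
from h import *
st()
g=[.540,-.157]; o=bot.observe(); q=R.from_rotvec(o['tcp_rot']); p=np.array(o['eef_pos'])+q.apply([0,0,-.011])
way(g[0]-p[0],g[1]-p[1],-.026-.135,22)"
```

```text
t 7.15 grasp [0.5387 0.0627 0.1056] z [ 0.467  0.046 -0.883] yaw 0.134 F [-9.2  0.6  9.8] gap 0.2189250243081114 gf 80.62955975532532 q [ 0.43  0.08 -0.85  0.71 -0.24  0.6 ]
-0.11 0.99 -0.04 -0.003 -0 0.006; -0.11 1 -0.04 -0.004 -0 0.007; -0.1 1 -0.04 -0.003 -0 0.006; -0.09 0.99 -0.03 -0.004 -0 0.007; -0.09 1 -0.03 -0.003 -0.001 0.006; -0.08 1 -0.03 -0.004 0 0.007; -0.08 1 -0.02 -0.003 0 0.006; -0.06 1 -0.02 -0.003 0 0.007; -0.07 1 -0.02 -0.004 0 0.006; -0.05 1 -0.01 -0.003 -0 0.007; -0.05 1 -0.01 -0.004 -0 0.006; -0.04 1 -0.01 -0.003 -0 0.007; -0.04 1 0 -0.004 -0 0.006; -0.03 1.01 0 -0.003 -0 0.006; -0.02 1 0.01 -0.004 -0.001 0.007; -0.01 1 0 -0.003 0 0.006; -0.01 1 0.02 -0.003 0 0.007; -0.01 1.01 0.01 -0.004 0 0.006; 0.01 1 0.02 -0.003 -0 0.007; 0.01 1 0.02 -0.004 -0 0.006; 0.01 1 0.03 -0.003 -0 0.007; 0.02 1 0.02 -0.004 -0 0.006
end err [ 0.0001 -0.     -0.    ] [0. 0. 0.]
```

jog_arm(rows="0 0 -0.08 0 0 0; 0 0 0 0 0 0")

```text
clock: 7.35
eef_pos: [0.5437, 0.0632, 0.0959]
tcp_rot: [-3.027, -0.196, -0.754]
wrist_force: [-5.4, 1.4, 3.6]
finger_gap: 0.217
gripper_force: 79.6
```

```bash
python3 -c "
from h import *
st(); print(bot.observe()['ft_torque'])"
```

```text
t 7.35 grasp [0.5386 0.0627 0.1056] z [ 0.466  0.046 -0.883] yaw 0.134 F [-5.4  1.4  3.6] gap 0.2165667524861023 gf 79.55314636230469 q [ 0.44  0.08 -0.84  0.71 -0.24  0.61]
[0.30942111 2.36996096 0.2954256 ]
```

jog_arm(rows="-0.11 0.99 -0.04 -0.003 0 0.006; -0.11 1 -0.04 -0.004 0 0.007; -0.1 1 -0.04 -0.003 0 0.006; -0.09 1 -0.03 -0.004 0 0.007; -0.09 1 -0.03 -0.003 0 0.006; -0.08 1 -0.03 -0.004 0 0.007; -0.08 1 -0.02 -0.003 0 0.006; 0 0 0 0 0 0")

```text
clock: 8.15
eef_pos: [0.5444, -0.008, 0.0959]
tcp_rot: [-3.043, -0.115, -0.759]
wrist_force: [0.5, -1.0, -0.4]
finger_gap: 0.219
gripper_force: 79.0
```

```bash
python3 -c "
from h import *
st(); print(bot.observe()['ft_torque'])
g=[.540,-.157]; o=bot.observe(); q=R.from_rotvec(o['tcp_rot']); p=np.array(o['eef_pos'])+q.apply([0,0,-.011])
A=q.as_matrix(); yaw=np.arctan2(A[1,0],A[0,0])
way(g[0]-p[0],g[1]-p[1],-.026-yaw,15)"
```

```text
t 8.15 grasp [ 0.5392 -0.0082  0.1056] z [ 0.469  0.021 -0.883] yaw 0.08 F [ 0.5 -1.  -0.4] gap 0.21853957187348969 gf 78.98526549339294 q [ 0.32  0.07 -0.8   0.53 -0.25  0.84]
[-0.37997477  1.34794943 -0.38099862]
-0.07 0.99 -0.02 -0.003 -0 0.006; -0.05 1 -0.01 -0.004 -0 0.006; -0.06 0.99 -0.02 -0.003 -0 0.007; -0.04 0.99 -0.01 -0.003 -0 0.006; -0.05 1 -0 -0.004 -0.001 0.006; -0.03 0.99 -0 -0.003 0 0.006; -0.03 1 -0 -0.003 0 0.007; -0.02 0.99 0 -0.003 0 0.006; -0.02 1 0.01 -0.004 0 0.006; -0.01 0.99 0.01 -0.003 -0 0.006; 0 1 0.01 -0.003 -0 0.006; 0 1 0.02 -0.004 -0 0.007; 0.01 0.99 0.02 -0.003 -0 0.006; 0.02 1 0.03 -0.003 -0 0.006; 0.02 0.99 0.02 -0.004 -0.001 0.006
end err [ 0. -0. -0.] [ 0.001 -0.001 -0.   ]
```

Sliding smoothly with almost no vertical load, so I'll carry on.

jog_arm(rows="-0.07 1 -0.02 -0.003 0 0.006; -0.05 1 -0.01 -0.004 0 0.006; -0.06 1 -0.02 -0.003 0 0.007; -0.04 1 -0.01 -0.003 0 0.006; -0.05 1 0 -0.004 0 0.006; -0.03 1 0 -0.003 0 0.006; -0.03 1 0 -0.003 0 0.007; 0 0 0 0 0 0")

```text
clock: 8.95
eef_pos: [0.545, -0.0776, 0.0959]
tcp_rot: [3.041, 0.04, 0.759]
wrist_force: [-0.4, -1.6, -1.6]
finger_gap: 0.221
gripper_force: 78.9
```

jog_arm(rows="-0.02 1 0 -0.003 0 0.006; -0.02 1 0.01 -0.004 0 0.006; -0.01 1 0.01 -0.003 0 0.006; 0 1 0.01 -0.003 0 0.006; 0 1 0.02 -0.004 0 0.007; 0.01 1 0.02 -0.003 0 0.006; 0.02 1 0.03 -0.003 0 0.006; 0.02 0.9 0.02 -0.004 0 0.006; 0 0 0 0 0 0; 0 0 0 0 0 0")

```text
clock: 9.95
eef_pos: [0.5456, -0.1562, 0.096]
tcp_rot: [3.027, -0.043, 0.756]
wrist_force: [0.7, -1.8, -2.0]
finger_gap: 0.215
gripper_force: 78.8
```

```bash
python3 - <<'E'
from h import *
import pickle
st(); o=bot.observe(); print(o['ft_torque'])
D={n:bot.capture(n) for n in('top','side','wrist')}; c=D['wrist']
A=R.from_rotvec(o['tcp_rot']).as_matrix(); M=np.array(c['tool_from_camera']); c['eye']=np.array(o['eef_pos'])+A@M[:3,3]; c['rotation']=R.from_matrix(A@M[:3,:3]).as_rotvec()
pickle.dump(D,open('d1.pkl','wb'))
f=lambda i,k:cv2.resize(i,(400,300) if k else None,fx=0 if k else 3,fy=0 if k else 3)
t=cv2.resize(D['top']['image'][100:200,250:350],(400,400),interpolation=2); w=c['image'][:, :]
save('s1.png',np.hstack([t,cv2.resize(w,(400,300))[:,:] if 0 else cv2.resize(w[0:384,64:448],(400,400))]))
E
```

```text
t 9.95 grasp [ 0.5404 -0.1559  0.1057] z [ 0.47  -0.028 -0.882] yaw -0.025 F [ 0.7 -1.8 -2. ] gap 0.2149689284893475 gf 78.78376722335815 q [ 0.02  0.13 -0.6   0.11 -0.35  1.43]
[-0.28805863  1.58268341 -0.47211112]
```

View pics/s1.png

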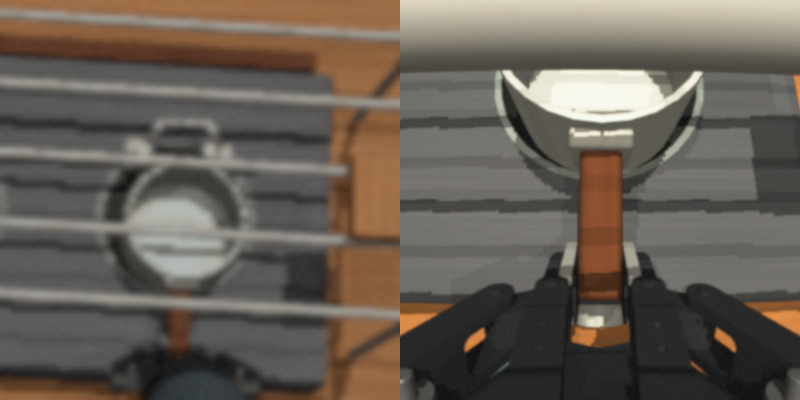

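The pot now stands flat in front of the guard. In the top crop the pot's centre is at column 183 and the middle of the posts at column 178, about 2 mm to the left once the height difference is allowed for. There are about 20 mm left to push.

jog_arm(rows="0.26 -0.02 0.14 0 0 0; 0.26 -0.02 0.14 0 0 0; 0.26 -0.02 0.14 0 0 0; 0.26 -0.02 0.14 0 0 0; 0.26 -0.02 0.14 0 0 0; 0 0 0 0 0 0; 0 0 0 0 0 0")

```text
clock: 10.8
eef_pos: [0.5603, -0.1552, 0.0959]
tcp_rot: [3.027, -0.041, 0.756]
wrist_force: [-1.7, -0.0, -0.3]
finger_gap: 0.22
gripper_force: 79.2
```

jog_arm(rows="0.09 0 0.05 0 0 0; 0.09 0 0.05 0 0 0; 0 0 0 0 0 0")

```text
clock: 11.1
eef_pos: [0.5626, -0.1554, 0.0959]
tcp_rot: [3.027, -0.041, 0.757]
wrist_force: [-2.9, 0.3, 0.2]
finger_gap: 0.221
gripper_force: 79.3
```

jog_arm(rows="0.09 0 0.05 0 0 0; 0.09 0 0.05 0 0 0; 0 0 0 0 0 0")

```text
clock: 11.4
eef_pos: [0.5636, -0.1556, 0.0959]
tcp_rot: [3.027, -0.042, 0.754]
wrist_force: [-12.2, 1.0, 6.5]
finger_gap: 0.221
gripper_force: 80.8
```

jog_arm(rows="0.09 0 0.05 0 0 0; 0 0 0 0 0 0")

```text
clock: 11.6
eef_pos: [0.5637, -0.1558, 0.0959]
tcp_rot: [3.027, -0.042, 0.752]
wrist_force: [-18.0, 1.4, 12.8]
finger_gap: 0.217
gripper_force: 81.9
```

jog_arm(rows="0.09 0 0.05 0 0 0; 0 0 0 0 0 0")

```text
clock: 11.8
eef_pos: [0.5638, -0.1559, 0.0959]
tcp_rot: [3.028, -0.042, 0.751]
wrist_force: [-24.8, 3.4, 18.2]
finger_gap: 0.219
gripper_force: 83.0
```

Contact with the guard was clear, at about 20 N. I'll ease off and check whether it bears on both posts.

jog_arm(rows="-0.09 0 -0.07 0 0 0; -0.07 0 -0.1 0 0 0; 0 0 0 0 0 0")

```text
clock: 12.1
eef_pos: [0.5636, -0.1555, 0.0961]
tcp_rot: [3.027, -0.042, 0.754]
wrist_force: [-6.4, -1.4, 0.8]
finger_gap: 0.219
gripper_force: 79.5
```

```bash
python3 - <<'E'
from h import *
import pickle
st(); o=bot.observe(); print(o['ft_torque'])
D={n:bot.capture(n) for n in('top','side')}
pickle.dump(D,open('d2.pkl','wb'))
t=cv2.resize(D['top']['image'][115:185,260:330],(400,400),interpolation=2); w=cv2.resize(D['side']['image'][170:230,285:345],(400,400),interpolation=2)
save('s2.png',np.hstack([t,w]))
E
```

```text
t 12.1 grasp [ 0.5584 -0.1552  0.1058] z [ 0.469 -0.027 -0.883] yaw -0.023 F [-6.4 -1.4  0.8] gap 0.2190437491360696 gf 79.51503038406372 q [ 0.02  0.16 -0.56  0.1  -0.36  1.44]
[0.19670872 3.385349   0.07968011]
```

View pics/s2.png

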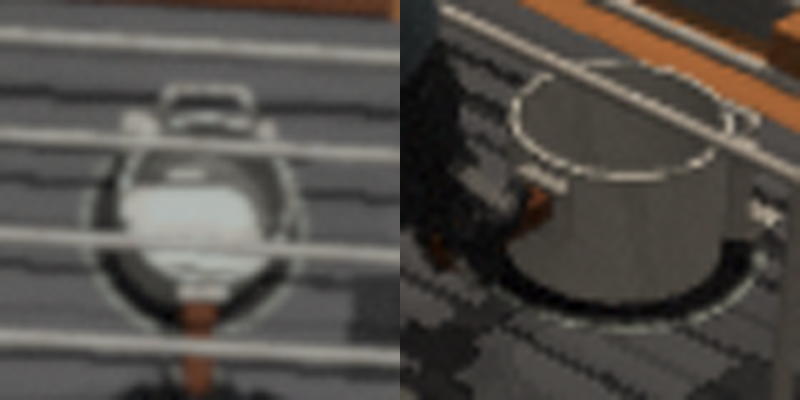

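jog_arm(rows="0.05 0.1 0.03 0 0 0; 0 0.1 0 0 0 0; 0 0 0 0 0 0")

```text
clock: 12.5
eef_pos: [0.564, -0.1573, 0.0959]
tcp_rot: [3.028, -0.04, 0.753]
wrist_force: [-8.9, 2.8, 1.7]
finger_gap: 0.218
gripper_force: 79.8
```

jog_arm(rows="0 -0.1 0 0 0 0; 0 -0.1 0 0 0 0; 0 0 0 0 0 0")

```text
clock: 12.8
eef_pos: [0.5639, -0.1557, 0.0959]
tcp_rot: [3.027, -0.042, 0.753]
wrist_force: [-8.7, -1.1, 2.5]
finger_gap: 0.22
gripper_force: 79.8
```

jog_arm(rows="0 -0.1 0 0 0 0; 0 -0.1 0 0 0 0; 0 0 0 0 0 0")

```text
clock: 13.1
eef_pos: [0.5637, -0.1543, 0.0959]
tcp_rot: [3.027, -0.045, 0.753]
wrist_force: [-8.9, -4.5, 2.9]
finger_gap: 0.215
gripper_force: 79.9
```

Shifting the handle 3 mm sideways only pivots it: x stays within 0.3 mm and the forces are symmetric. So the pot is nested on both posts. I'll return to neutral, relax the push and release.

jog_arm(rows="0 0.1 0 0 0 0; -0.02 0.1 -0.03 0 0 0; 0 0 0 0 0 0")

```text
clock: 13.4
eef_pos: [0.564, -0.1558, 0.0962]
tcp_rot: [3.027, -0.042, 0.754]
wrist_force: [-6.0, -0.8, 0.6]
finger_gap: 0.22
gripper_force: 79.4
```

jog_arm(rows="0 0 0 0 0 0; 0 0 0 0 0 0; 0 0 0 0 0 0; 0 0 0 0 0 0; 0 0 0 0 0 0; 0 0 0 0 0 0", fingers=4.5)

```text
clock: 14.0
eef_pos: [0.5652, -0.1554, 0.0972]
tcp_rot: [3.026, -0.041, 0.758]
wrist_force: [0.1, -0.2, -0.4]
finger_gap: 0.528
gripper_force: 0.0
```

```bash
python3 - <<'E'
from h import *
st(); o=bot.observe();c=bot.capture('wrist'); save('w4.png',c['image'])
A=R.from_rotvec(o['tcp_rot']).as_matrix(); M=np.array(c['tool_from_camera']); c['eye']=np.array(o['eef_pos'])+A@M[:3,3]; c['rotation']=R.from_matrix(A@M[:3,:3]).as_rotvec()
im=c['image'].astype(int); m=(im[...,0]-im[...,2]>35)
for v in range(200,300,12):
    x=np.flatnonzero(m[v,215:300])+215
    if len(x): print(v,x.min(),x.max(),onz(c,x.mean(),v,.113)[:2].round(4))
E
```

```text
t 14.0 grasp [ 0.56   -0.1551  0.1069] z [ 0.471 -0.027 -0.882] yaw -0.023 F [ 0.1 -0.2 -0.4] gap 0.5276273171617473 gf 0.0 q [ 0.02  0.16 -0.56  0.1  -0.36  1.44]
212 237 277 [ 0.5849 -0.1555]
224 237 277 [ 0.5793 -0.1553]
236 237 277 [ 0.5739 -0.1551]
248 236 277 [ 0.5685 -0.1547]
260 236 277 [ 0.5631 -0.1546]
272 236 277 [ 0.5579 -0.1544]
284 237 274 [ 0.5527 -0.1538]
```

jog_arm(rows="0 0 -0.5 0 0 0; 0 0 -1 0 0 0; 0 0 -1.5 0 0 0; 0 0 -1.5 0 0 0; 0 0 -1.5 0 0 0; 0 0 -1.5 0 0 0; -0.5 0 -1.5 0 0 0; -1 0 -1.5 0 0 0; -1 0 -1.5 0 0 0; 0 0 0 0 0 0; 0 0 0 0 0 0")

```text
clock: 15.15
eef_pos: [0.4866, -0.1516, 0.1921]
tcp_rot: [3.026, -0.041, 0.761]
wrist_force: [0.9, 0.3, -0.4]
finger_gap: 0.528
gripper_force: 0.0
```

```bash
python3 - <<'E'
from h import *
st(); o=bot.observe();c=bot.capture('wrist'); t=bot.capture('top')['image']; s=bot.capture('side')['image']
save('f.png',np.hstack([cv2.resize(c['image'],(400,300)),cv2.resize(t[110:200,180:360][:, 60:],(400,300),interpolation=2)]))
E
```

```text
t 15.15 grasp [ 0.4814 -0.1513  0.2018] z [ 0.473 -0.027 -0.881] yaw -0.023 F [ 0.9  0.3 -0.4] gap 0.5280464899752549 gf 0.0 q [ 0.04 -0.1  -0.55  0.08 -0.64  1.46]
```

View pics/f.png

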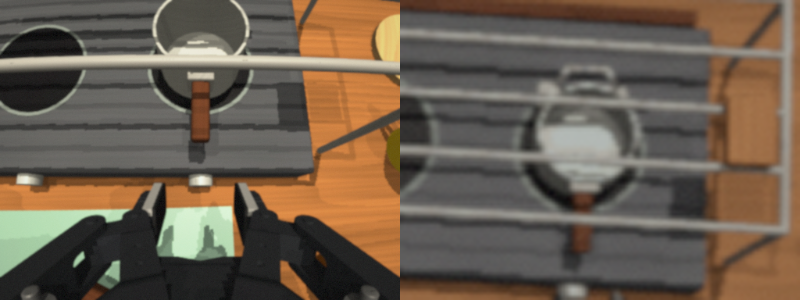

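The pot is released, nestled against the guard, with its handle straight out to the front (wrist-view handle at column 200). The gripper is clear, so I'm handing in.

```bash
python3 -c "
from workcell import bot
print(bot.close_job())"
```

```text
the job is handed in; nothing more can be done
None
```

I slid the glue pot across to the guarded ring, pushed it back against both guard posts, let go with its handle straight out to the front, and handed the job in; the hand-in did not report a verdict.

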